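# Sort the compressor fittings and tyre tools into their trays

### The job

Tidy away the tyre-pumping bits lying loose on the shelf: put the hex key and the black valve stem puller in the oblong tray, each lying flat on its bottom, stand the two short fat brass couplings upright in the square tray, and stand the slim brass nozzle upright in the round dish. Leave the rubber bung and the little tin where they are.

Things in the scene. Friction and masses are not known exactly. Their poses are not given: they have to be found in the camera images.
- key_mid (a point): Steel hex key, L-shaped, lying flat, 8 mm thick; about 60 g. Point: middle of the long arm, 4 mm above its underside. x runs along the long arm, which spans -45 to +45 mm and is 8 mm wide in y; the short arm sits at the +x end (x 37 to 45 mm) and reaches to +30 mm in y; z up. Taken from above across the long arm. Belongs in the oblong tray.
- puller_mid (a point): Black plastic valve stem puller, a straight bar lying flat, 108 mm long, 22 mm wide, 18 mm thick; about 60 g. Point: half-way up (9 mm) on its centre line; x along its length: black bar from -55 to +29 mm, then a round steel end 14 mm in diameter to +53 mm; y across, z up. Belongs in the oblong tray.
- coupling_a_mid (a point): Brass hose coupling standing upright, one of two alike, short and fat: hexagonal foot 34 mm across corners (29 mm across flats) and 14 mm high, round sleeve 28 mm in diameter from 14 to 34 mm, collar 22 mm in diameter to the top at 44 mm; about 140 g. Point: its centre, half-way up (22 mm above its foot); z up its axis. Best taken by the round sleeve, any way round. Belongs in the square tray.
- coupling_b_mid (a point): Brass hose coupling standing upright, one of two alike, short and fat: hexagonal foot 34 mm across corners (29 mm across flats) and 14 mm high, round sleeve 28 mm in diameter from 14 to 34 mm, collar 22 mm in diameter to the top at 44 mm; about 140 g. Point: its centre, half-way up (22 mm above its foot); z up its axis. Best taken by the round sleeve, any way round. Belongs in the square tray.
- nozzle_mid (a point): Slim brass blow nozzle standing upright: hexagonal foot 25 mm across corners and 10 mm high, round stem 16 mm in diameter from 10 to 44 mm, then a cone narrowing to 8 mm at the top, 62 mm up; about 70 g. Point: its centre, half-way up (31 mm above its foot); z up its axis. Belongs in the round dish.
- tool_tray: Oblong dark steel tray, fixed to the shelf: 200 mm (its x) by 140 mm (its y), walls 16 mm high and 3 mm thick, floor 3 mm thick (inside 194 by 134 mm). Origin: centre of its underside, on the shelf; z up.
- square_tray: Square grey plastic tray, fixed to the shelf: 140 by 140 mm, walls 16 mm high and 3 mm thick, floor 3 mm thick (inside 134 by 134 mm). Origin: centre of its underside, on the shelf; x and y along its sides, z up.
- round_dish: Round aluminium dish, fixed to the shelf: 130 mm in diameter at the rim, 124 mm at the foot, 16 mm high, wall and floor 3 mm thick. Origin: centre of its underside, on the shelf; z up.
- bung_mid (a point): Black rubber bung, a loose bystander to be left where it is: 26 mm in diameter at the foot, 20 mm at the top, 22 mm high. Point: its centre, half-way up.
- tin_mid (a point): Small round metal tin with a lid, a loose bystander to be left where it is: 27 mm in diameter, 28 mm high. Point: its centre, half-way up.
Mind the look-alikes: they are no part of the job. Leave any grey look-alike of the part that bears coupling_a_mid alone. What is shaped like the part that bears coupling_b_mid but pink is not meant.

How it is judged:
By the outcome, as a careful person would: the job done as asked, in the order asked, and still so for the second after the job is handed in, with the robot touching nothing.
It also fails if it takes over 122 s, if anything falls off the work surface, if the arm or the gripper's body presses on something with over 40 N, if the wrist force passes 120 N, or if a joint passes its speed limit or range.

### The arm

A 6-joint arm with a two-finger parallel gripper is mounted at the origin on the work surface. World frame = base frame: x ahead of the robot, y to its left, z up, the work surface at z = 0. Lengths are in m, angles in rad, forces in N, time in s.
With the tool pointing down it reaches from about 0.3 to 0.95 m from the base axis. Payload 3.1 kg.
Tool frame: the origin (TCP) lies at the very end of the fingers, on their centre line; the grasp point (between the pads) lies 19 mm behind it (manip.grip_depth is the distance from the TCP to the grasp point, in m); z points along the fingers, y is the line along which they close (so a half turn about z gives the same grasp; the last joint's range is limited). The gripper opens to 85 mm and grips with 20 to 120 N. Pads are 22 mm wide; open, the fingers measure 114 mm over their backs; the gripper's body (76 mm by 85 mm) begins 54 mm behind the grasp point. The pads swing forward as they close: fully open they stand 13 mm farther back than shut.
Start: joints at [1.22, 0.308, 1.634, -0, 1.2, -0.07], TCP at [0.173, 0.601, 0.231] pointing down, gripper open.
Joint ranges: [-3.06, 3.06], [-0.79, 1.96], [0.05, 2.63], [-1.19, 4.34], [0.05, 2.64], [-2.94, 2.94]. Speed limits (rad/s): [2.79, 2.79, 3.14, 3.14, 3.14, 3.14].

### API

Orientations are given as a rotation vector (axis times angle).
In Python, from cell import manip gives the robot as it stands. The module is installed in compiled form; this text tells all that it offers.
- The arm moves only by the tool arm_command, never from a script. Its argument "motion" is a list of rows, each a list of 7 numbers: the shift along the tool's x, y, z in cm, then the turn, a rotation vector about the tool's x, y, z in degrees, then the opening, from 0 (shut) to 1 (fully open). A call has 1 to 8 rows; each row is the pose to reach, as a shift and turn from the pose commanded when the call began, along the tool's axes at that moment; what a row does not reach only later rows make up. A row lasts 1/10 s, in which the tool goes at most 50 mm and 8.59 degrees, less where a joint would pass 70% of its speed; a pose out of reach is approached as far as the arm can. A call with a gripper value outside its range is refused whole. The fingers move at their own pace and stop on an object; "newtons" is the grip in N (left out, the last holds). Time passes only in rows, so rows that repeat a pose let the fingers close. It gives the time, the measured TCP pose, the force, the opening and the grip force at its end, in the units of the state.
- manip.get_obs(): the state, without advancing time (a new reading comes with each control period).
- manip.get_image(name): name is "scene" or "top" or "wrist"; returns the picture (400x640x3 uint8, red, green, blue); there is no depth.
- manip.camera_info(name): a dict with "fx", "fy", "cx", "cy" (pixels), "xyz" and "attitude" of the camera in the world; the wrist camera has in their place "tool_from_camera" (4x4, takes a point from camera to tool coordinates, whose origin is the TCP and whose axes are the flange's). Camera axes: x right, y down, z forward; pixel columns grow to the right and rows downward; lengths in m; the calibration is good to about 2 mm. A picture is of the moment at which its call begins: read the wrist's pose just before it. camera_info takes no time and is no camera call.
- manip.sign_off(): hands the job in; it is judged then, once.
Trained networks look in the newest picture that a camera, given by its name, has taken for a name from the list of things; names that differ only in an ending like _2 or _b are one class to them, and where a whole thing is asked for, a point or a joint stands for the part that bears it (a point fixed in the world has none). Each returns a list of dicts, best first, with "score" (0 to 1); they miss things now and then, are a little off and sometimes report something else, mostly with a low value. They report only what shows in the picture. A call takes as long as a camera call. They do not tell look-alikes from the thing itself.
- manip.trace(camera, name): "pixels" (400x640 bool, what is visible of it).
- manip.tip_of(camera, name): "centre" ([x, y, z] in m, in world coordinates, good to about 4 mm: a listed point, or the origin of a listed thing).
The state is a dict: "time": time; "q": joint angles; "qvel": joint speeds; "joint_efforts": joint torques, N m; "tcp_pos": TCP position; "orientation": TCP orientation; "force": force on the tool from outside, world axes, zero at the start; "torque": the same for the moment, N m; "gripper_width": finger opening in m; "grip_force": force on a finger pad.
Only numpy, scipy, OpenCV 4.12 (cv2) and the standard library are available. Lean on these libraries where they do the work, as an engineer would, in place of code of your own. Each camera call takes 0.05 s, during which the arm holds its last target. There are 200 camera calls.

## Working session

There is one attempt and no reset: what is moved stays moved. The work goes in short steps, Python scripts to look and compute and a tool call to move; the robot and the scene stay as the last step left them, time stands still between calls to the robot, and variables do not carry over. Pictures are saved under pics/ and viewed, at most 14 in all, crops included, and the job is handed in when it is done.

Besides the shell and the picture viewer there is one more tool, called as name([rows], argument=value, ...), one row to a line, values as JSON. arm_command: Moves the arm, as the interface text tells. Its arguments: {"type":"object","properties":{"motion":{"type":"array"},"newtons":{"type":"number"}},"required":["motion"]}

```bash
mkdir -p pics
cat > h.py <<'E'
from cell import manip
import numpy as np, cv2
from scipy.spatial.transform import Rotation as R
def cam(n):
    c=manip.camera_info(n)
    if n=='wrist':
        o=manip.get_obs(); T=np.eye(4); T[:3,:3]=R.from_rotvec(o['orientation']).as_matrix(); T[:3,3]=o['tcp_pos']
        return c,T@np.array(c['tool_from_camera'])
    T=np.eye(4); a=np.array(c['attitude']); T[:3,:3]=a if a.shape==(3,3) else R.from_rotvec(a).as_matrix(); T[:3,3]=c['xyz']; return c,T
def ray(c,T,u,v,z):
    d=T[:3,:3]@np.array([(u-c['cx'])/c['fx'],(v-c['cy'])/c['fy'],1]); p=T[:3,3]
    return p+d*(z-p[2])/d[2]
def proj(c,T,P):
    p=T[:3,:3].T@(np.array(P)-T[:3,3]); return c['fx']*p[0]/p[2]+c['cx'],c['fy']*p[1]/p[2]+c['cy']
def save(n,f):
    im=manip.get_image(n); cv2.imwrite('pics/'+f,im[:,:,::-1]); return im
E
python3 - <<'E'
from h import *
np.set_printoptions(precision=3,suppress=True)
for n in('top','scene'):
    save(n,n+'1.png'); c,T=cam(n); print(n,c)
for k in ['key_mid','puller_mid','coupling_a_mid','nozzle_mid','tool_tray','square_tray','round_dish','bung_mid','tin_mid']:
    print(k,[(np.round(d['centre'],3),round(d['score'],2)) for d in manip.tip_of('top',k)])
print(manip.get_obs())
E
```

```text
top {'fx': 414.55116590283814, 'fy': 414.55116590283814, 'cx': 320.3357115758326, 'cy': 206.55282830840042, 'xyz': array([0.513, 0.017, 0.992]), 'attitude': array([-2.244,  2.18 , -0.067])}
scene {'fx': 406.02771016089486, 'fy': 406.02771016089486, 'cx': 325.63077351004904, 'cy': 200.07313143992945, 'xyz': array([ 0.969, -0.577,  0.632]), 'attitude': array([-2.167, -0.699,  0.341])}
key_mid [(array([0.636, 0.197, 0.003]), 0.63)]
puller_mid [(array([ 0.635, -0.194,  0.011]), 0.62)]
coupling_a_mid [(array([0.46 , 0.206, 0.024]), 0.61)]
nozzle_mid [(array([ 0.46 , -0.219,  0.029]), 0.6), (array([0.634, 0.196, 0.003]), 0.46)]
tool_tray [(array([ 0.524, -0.376,  0.001]), 0.59)]
square_tray [(array([0.481, 0.4  , 0.   ]), 0.73)]
round_dish [(array([ 0.657, -0.006,  0.   ]), 0.68)]
bung_mid [(array([0.461, 0.208, 0.023]), 0.66), (array([0.515, 0.126, 0.005]), 0.58)]
tin_mid [(array([ 0.522, -0.131,  0.019]), 0.61)]
{'time': 0.55, 'q': array([ 1.22 ,  0.308,  1.634,  0.   ,  1.2  , -0.07 ]), 'qvel': array([-0.002,  0.   , -0.   , -0.001, -0.   ,  0.   ]), 'joint_efforts': array([  0.001, -41.49 , -27.681,  -0.   ,   0.002,  -0.   ]), 'tcp_pos': array([0.173, 0.601, 0.231]), 'orientation': array([-0.44 , -3.111, -0.   ]), 'force': array([0.082, 0.041, 0.272]), 'torque': array([-0.059, -0.008, -0.04 ]), 'grip_force': 0.0, 'gripper_width': 0.08571186181317081}
```

View pics/top1.png

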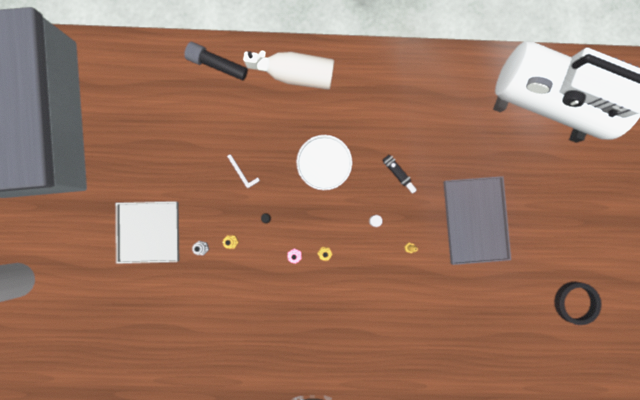

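View pics/scene1.png

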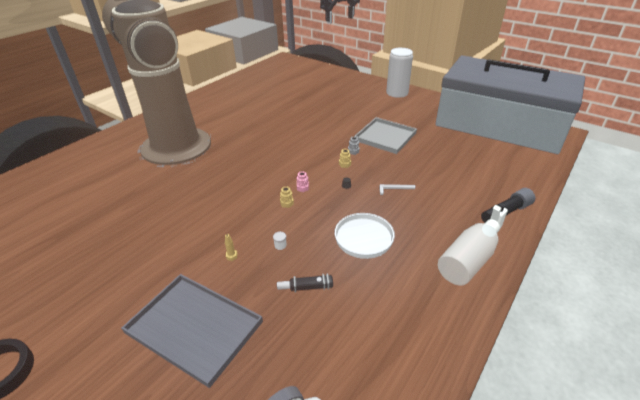

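Top view: hex key (242,172), puller (399,173), tin (376,221), bung (266,218), nozzle (411,248), oblong tray (477,220), square tray (147,232), dish (324,162).
Coupling candidates are at (200,248) grey, (230,242) brass, (294,256) pink and (325,254) brass. The two brass ones fit, because grey and pink are excluded. I'll confirm that in a crop.

Run:
```python
from h import *
np.set_printoptions(precision=4,suppress=True)
im=save('top','top2.png'); c,T=cam('top')
cv2.imwrite('pics/crop.png',cv2.resize(im[140:270,180:430,::-1],None,fx=3.2,fy=3.2,interpolation=cv2.INTER_CUBIC))
for u,v in[(230,242),(325,254)]: print('coup',ray(c,T,u,v,.04))
for k,z in[('key_mid',.008),('puller_mid',.015),('tool_tray',.016),('square_tray',.016),('round_dish',.016)]:
    for d in manip.trace('top',k):
        if d['score']<.4: continue
        m=d['pixels'].astype(np.uint8); v,u=np.nonzero(m)
        P=np.array([ray(c,T,a,b,z)[:2] for a,b in zip(u,v)])
        r=cv2.minAreaRect((P*1000).astype(np.float32)); print(k,round(d['score'],2),len(u),r)
        if k in('key_mid','puller_mid'):
            cen=P.mean(0); w,V=np.linalg.eigh(np.cov((P-cen).T)); print(cen,V[:,1],cv2.boxPoints(r))
```

```text
coup [0.4634 0.2004 0.04  ]
coup [ 0.4419 -0.017   0.04  ]
key_mid 0.47 110 ((628.4158325195312, 187.7395782470703), (87.68955993652344, 24.636913299560547), 51.23619079589844)
[0.6274 0.1847] [-0.71   -0.7042] [[591.359  161.265 ]
 [610.5692 145.8396]
 [665.4727 214.2141]
 [646.2625 229.6396]]
tool_tray 0.79 5118 ((530.1875610351562, -375.0037841796875), (200.1548614501953, 146.8012237548828), 5.876080513000488)
tool_tray 0.62 162 ((464.5126037597656, 203.94613647460938), (27.978660583496094, 34.94890594482422), 1.5513511896133423)
square_tray 0.73 3784 ((480.5787353515625, 397.1338195800781), (139.7113494873047, 145.05307006835938), 2.7031736373901367)
square_tray 0.41 221 ((625.4042358398438, 187.80783081054688), (90.30769348144531, 32.82086181640625), 51.42457962036133)
round_dish 0.95 2373 ((655.8687744140625, -9.514511108398438), (128.03282165527344, 129.79270935058594), 65.09258270263672)
round_dish 0.65 408 ((634.16943359375, -188.98391723632812), (106.65074920654297, 26.606290817260742), 40.424564361572266)
```

View pics/crop.png

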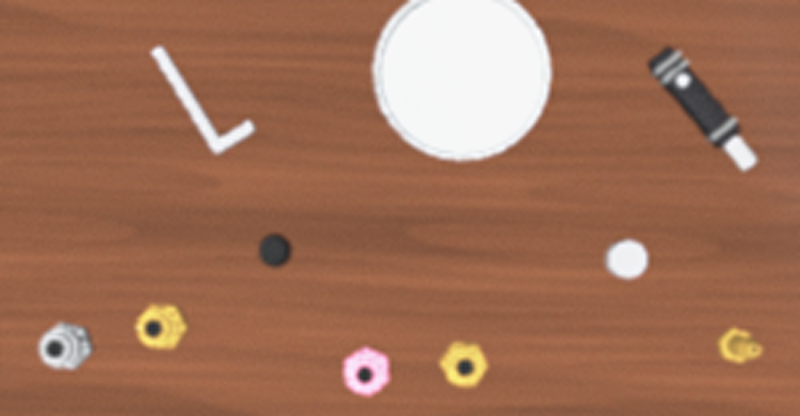

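The crop confirms brass couplings at crop (160,327) and (463,364), with the pink one at (366,372) and the grey one at (65,347). The key's long arm runs (157,50)→(218,148), with the short arm to (250,127).

```bash
cat > plan.py <<'E'
from h import *
def down(a):  # tool pointing down, closing axis y at world angle a (deg)
    a=np.radians(a); y=np.array([np.cos(a),np.sin(a),0]); z=np.array([0,0,-1.]); return np.column_stack([np.cross(y,z),y,z])
def plan(wps):
    o=manip.get_obs(); p=np.array(o['tcp_pos']); M=R.from_rotvec(o['orientation']).as_matrix()
    print('now',np.round(p,3),'j6',round(o['q'][5],2),'yang',round(np.degrees(np.arctan2(M[1,1],M[0,1])),1))
    for x,y,z,a in wps:
        c=[down(a),down(a+180)]; rv=[R.from_matrix(M.T@k).as_rotvec(degrees=True) for k in c]
        i=int(np.argmin([np.linalg.norm(r) for r in rv])); q=np.array([x,y,z])
        print((x,y,z,round(a,1)),'shift cm',np.round(M.T@(q-p)*100,2),'turn',np.round(rv[i],1)); p,M=q,c[i]
E
python3 - <<'E'
from plan import *
c,T=cam('top')
f=lambda a,b,z:ray(c,T,180+a/3.2,140+b/3.2,z)[:2]
e1,e2=f(157,50,.006),f(218,148,.006); d=e2-e1; L=np.linalg.norm(d); k=(e1+e2)/2; a=np.degrees(np.arctan2(d[1],d[0])); print('key',k,L,a)
p1,p2=f(668,63,.012),f(746,160,.012); d=p2-p1; print('puller',(p1+p2)/2,np.linalg.norm(d),np.degrees(np.arctan2(d[1],d[0])))
print('coupA',f(152,328,.044),'coupB',f(464,367,.044),'noz',f(756,349,.062))
t=[ray(c,T,*q,.016)[:2] for q in((444.5,180.5),(502,177),(510,259.5),(452,263.5))]; print('tray',np.mean(t,0),np.degrees(np.arctan2(*(t[0]-t[3])[::-1])),t)
plan([(k[0],k[1],.15,a+90)])
E
```

```text
key [0.63063292 0.1928153 ] 0.08610720954320367 -146.32676608275582
puller [ 0.63255763 -0.19365362] 0.09260284461143857 -139.75357559063025
coupA [0.46231476 0.20520647] coupB [ 0.44067228 -0.01686823] noz [ 0.46010505 -0.22098115]
tray [ 0.53020649 -0.37665123] 6.146785778987335 [array([ 0.62176277, -0.29708572]), array([ 0.63436485, -0.43499534]), array([ 0.43887595, -0.45633631]), array([ 0.42582237, -0.31818755])]
now [0.173 0.601 0.231] j6 -0.07 yang 73.9
(np.float64(0.6306329156206871), np.float64(0.19281529592280983), 0.15, np.float64(-56.3)) shift cm [-55.25 -26.5    8.13] turn [ -0.   -0.  -49.8]
```

arm_command([
  [-55.2,-26.5,8.1,0,0,-50,0.6],
  [-55.2,-26.5,8.1,0,0,-50,0.6],
  [-55.2,-26.5,8.1,0,0,-50,0.6],
  [-55.2,-26.5,8.1,0,0,-50,0.6],
  [-55.2,-26.5,8.1,0,0,-50,0.6],
  [-55.2,-26.5,8.1,0,0,-50,0.6],
  [-55.2,-26.5,8.1,0,0,-50,0.6],
  [-55.2,-26.5,8.1,0,0,-50,0.6],
], newtons=40)

```text
time: 1.65
tcp_pos: [0.4579, 0.3471, 0.1812]
orientation: [-0.917, 3.004, 0.001]
force: [0.8, 1.8, -0.2]
gripper_width: 0.0512
grip_force: 0.0
```

Run:
```python
from plan import *
plan([(.631,.193,.15,-56.3)])
```

```text
now [0.458 0.347 0.181] j6 -1.59 yang 124.0
(0.631, 0.193, 0.15, -56.3) shift cm [ -5.75 -22.45   3.12] turn [0.  0.1 0.3]
```

arm_command([
  [-5.8,-22.5,3.1,0,0,0,0.6],
  [-5.8,-22.5,3.1,0,0,0,0.6],
  [-5.8,-22.5,3.1,0,0,0,0.6],
  [-5.8,-22.5,3.1,0,0,0,0.6],
  [-5.8,-22.5,3.1,0,0,0,0.6],
  [-5.8,-22.5,3.1,0,0,0,0.6],
  [-5.8,-22.5,3.1,0,0,0,0.6],
])

```text
time: 2.35
tcp_pos: [0.6303, 0.1933, 0.1497]
orientation: [0.913, -3.005, -0.001]
force: [0.0, 0.3, -0.4]
gripper_width: 0.0511
grip_force: 0.0
```

Run:
```python
from plan import *
c,T=cam('wrist'); im=save('wrist','w1.png')
g=cv2.cvtColor(im,cv2.COLOR_RGB2HSV); 
plan([(.631,.193,.003,-56.3)])
print([np.round(proj(c,T,P),1) for P in [(.631,.193,.006)]])
np.save('T.npy',T)
```

```text
now [0.63  0.194 0.15 ] j6 -1.93 yang 123.9
(0.631, 0.193, 0.003, -56.3) shift cm [-0.06 -0.19 14.68] turn [ 0.1 -0.   0.2]
[array([323.1, 182.4])]
```

View pics/w1.png

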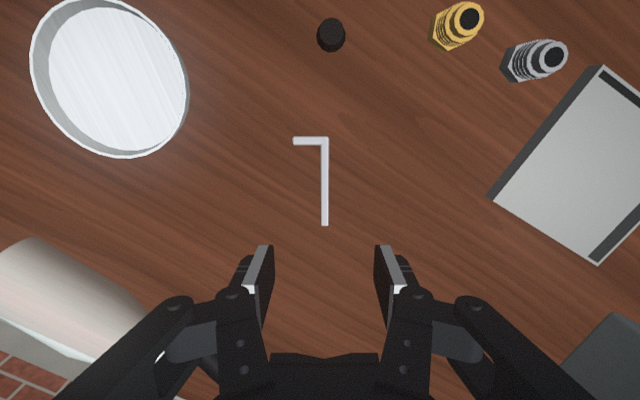

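The key's long arm is vertical in the picture, (326,137)→(324,226). Its middle at (325,182) agrees with the prediction of (323,182), so I descend.

arm_command([
  [0,-0.1,5,0,0,0,0.6],
  [0,-0.1,10,0,0,0,0.5],
  [0,-0.1,13,0,0,0,0.4],
  [0,-0.1,14.6,0,0,0,0.4],
  [0,-0.1,14.6,0,0,0,0],
  [0,-0.1,14.6,0,0,0,0],
  [0,-0.1,14.6,0,0,0,0],
  [0,-0.1,14.6,0,0,0,0],
])

```text
time: 3.2
tcp_pos: [0.6319, 0.1937, 0.0059]
orientation: [-0.916, 3.002, -0.0]
force: [0.4, -0.6, -0.9]
gripper_width: 0.0059
grip_force: 39.0
```

Run:
```python
from plan import *
o=manip.get_obs();print(o['tcp_pos'],o['gripper_width'],o['grip_force'],o['force'])
```

```text
[0.63186851 0.19370367 0.00590627] 0.005859357309102142 39.02580499649048 [ 0.39810374 -0.61858681 -0.90587679]
```

Run:
```python
from plan import *
plan([(.632,.194,.13,-56.3),(.53,-.406,.13,95.5),(.53,-.406,.0095,95.5)])
```

```text
now [0.632 0.194 0.006] j6 -1.93 yang 123.9
(0.632, 0.194, 0.13, -56.3) shift cm [-6.000e-02  1.000e-02 -1.241e+01] turn [-0.1  0.2  0.2]
(0.53, -0.406, 0.13, 95.5) shift cm [ 41.78 -44.26   0.  ] turn [ 0.   0.  28.2]
(0.53, -0.406, 0.0095, 95.5) shift cm [ 0.    0.   12.05] turn [0. 0. 0.]
```

arm_command([
  [0,0,-5,0,0,0,0],
  [0,0,-10,0,0,0,0],
  [0,0,-12.5,0,0,0,0],
  [0,0,-12.5,0,0,0,0],
])

```text
time: 3.6
tcp_pos: [0.6355, 0.1943, 0.1366]
orientation: [-0.912, 2.993, -0.001]
force: [0.6, 0.6, 0.5]
gripper_width: 0.0056
grip_force: 39.2
```

arm_command([
  [41.8,-44.3,0,0,0,28.2,0],
  [41.8,-44.3,0,0,0,28.2,0],
  [41.8,-44.3,0,0,0,28.2,0],
  [41.8,-44.3,0,0,0,28.2,0],
  [41.8,-44.3,0,0,0,28.2,0],
  [41.8,-44.3,0,0,0,28.2,0],
  [41.8,-44.3,0,0,0,28.2,0],
  [41.8,-44.3,0,0,0,28.2,0],
])

```text
time: 4.4
tcp_pos: [0.5638, -0.203, 0.1283]
orientation: [0.156, -3.137, -0.001]
force: [0.5, 0.5, -0.9]
gripper_width: 0.0058
grip_force: 39.2
```

Run:
```python
from plan import *
plan([(.53,-.406,.13,95.5)])
```

```text
now [ 0.564 -0.203  0.128] j6 -2.09 yang 95.7
(0.53, -0.406, 0.13, 95.5) shift cm [  5.38 -19.86  -0.18] turn [ 0.  -0.1  0.2]
```

arm_command([
  [5.4,-19.9,-0.2,0,0,0,0],
  [5.4,-19.9,-0.2,0,0,0,0],
  [5.4,-19.9,-0.2,0,0,0,0],
  [5.4,-19.9,-0.2,0,0,0,0],
  [5.4,-19.9,-0.2,0,0,0,0],
  [5.4,-19.9,-0.2,0,0,0,0],
])

```text
time: 5.0
tcp_pos: [0.5299, -0.4061, 0.1301]
orientation: [0.151, -3.137, -0.002]
force: [0.1, 0.9, -1.2]
gripper_width: 0.0058
grip_force: 39.2
```

Run:
```python
from plan import *
c,T=cam('wrist'); im=save('wrist','w2.png')
plan([(.53,-.406,.0095,95.5)])
t=[.527,-.376]; r=np.radians(5.5); ex=np.array([np.cos(r),np.sin(r)]); ey=np.array([-ex[1],ex[0]])
for a,b in((1,1),(1,-1),(-1,-1),(-1,1)): print(np.round(proj(c,T,[*(t+a*.1*ex+b*.07*ey),.016])))
```

```text
now [ 0.53  -0.404  0.13 ] j6 -2.39 yang 95.6
(0.53, -0.406, 0.0095, 95.5) shift cm [ 0.03 -0.2  12.04] turn [ 0.1 -0.1  0.1]
[426. 288.]
[283. 289.]
[272.  68.]
[452.  68.]
```

View pics/w2.png

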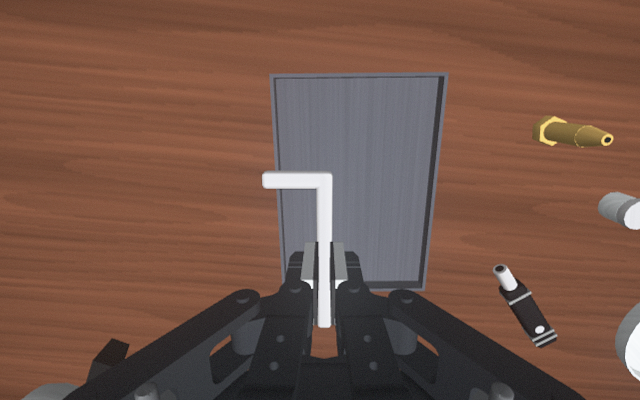

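The key hangs straight over the tray, which spans (270,75) to (426,291). Its short arm points to the tray's left side. I shift 3 mm inward and lower.

arm_command([
  [-0.2,0.2,5,0,0,0,0],
  [-0.2,0.2,9,0,0,0,0],
  [-0.2,0.2,11,0,0,0,0],
  [-0.2,0.2,12,0,0,0,0],
  [-0.2,0.2,12.1,0,0,0,0],
  [-0.2,0.2,12.1,0,0,0,0],
])

```text
time: 5.65
tcp_pos: [0.5341, -0.4015, 0.0107]
orientation: [-0.159, 3.137, -0.001]
force: [-0.2, -0.5, -0.3]
gripper_width: 0.0059
grip_force: 39.3
```

arm_command([
  [0,0,0.15,0,0,0,0],
  [0,0,0.15,0,0,0,0],
  [0,0,0.15,0,0,0,0.25],
  [0,0,0.15,0,0,0,0.25],
  [0,0,0.15,0,0,0,0.25],
  [0,0,-3,0,0,0,0.25],
  [0,0,-8,0,0,0,0.25],
  [0,0,-12,0,0,0,0.6],
])

```text
time: 6.45
tcp_pos: [0.5332, -0.4029, 0.1318]
orientation: [-0.156, 3.137, -0.0]
force: [0.3, -0.5, 0.6]
gripper_width: 0.0347
grip_force: 0.0
```

Run:
```python
from plan import *
a=np.radians(-139.75); p=np.array([.6326,-.1937])-.002*np.array([np.cos(a),np.sin(a)])
plan([(*p,.13,-49.75),(*p,.004,-49.75),(*p,.13,-49.75),(.524,-.346,.13,95.5),(.524,-.346,.0075,95.5)])
```

```text
now [ 0.533 -0.403  0.132] j6 -2.38 yang 95.7
(np.float64(0.6341264649395651), np.float64(-0.1924077520407141), 0.13, -49.8) shift cm [-12.13  19.94   0.18] turn [ -0.    0.  -34.6]
(np.float64(0.6341264649395651), np.float64(-0.1924077520407141), 0.004, -49.8) shift cm [ 0.   0.  12.6] turn [0. 0. 0.]
(np.float64(0.6341264649395651), np.float64(-0.1924077520407141), 0.13, -49.8) shift cm [  0.    0.  -12.6] turn [0. 0. 0.]
(0.524, -0.346, 0.13, 95.5) shift cm [18.33 -4.61  0.  ] turn [ 0.   0.  34.8]
(0.524, -0.346, 0.0075, 95.5) shift cm [ 0.    0.   12.25] turn [0. 0. 0.]
```

arm_command([
  [-12.1,19.9,0.2,0,0,-34.6,0.7],
  [-12.1,19.9,0.2,0,0,-34.6,0.7],
  [-12.1,19.9,0.2,0,0,-34.6,0.7],
  [-12.1,19.9,0.2,0,0,-34.6,0.7],
  [-12.1,19.9,0.2,0,0,-34.6,0.7],
  [-12.1,19.9,0.2,0,0,-34.6,0.7],
  [-12.1,19.9,0.2,0,0,-34.6,0.7],
  [-12.1,19.9,0.2,0,0,-34.6,0.7],
])

```text
time: 7.25
tcp_pos: [0.6333, -0.1935, 0.1281]
orientation: [1.081, -2.949, 0.0]
force: [-0.2, -0.1, -0.2]
gripper_width: 0.0602
grip_force: 0.0
```

Run:
```python
from plan import *
c,T=cam('wrist'); im=save('wrist','w3.png')
plan([(.634,-.192,.004,-49.75)])
print([np.round(proj(c,T,P),1) for P in [(.634,-.192,.012)]])
im=save('top','top3.png')[150:300,430:530]; cv2.imwrite('pics/both.png',np.vstack([cv2.imread('pics/w3.png')[60:360], np.hstack([cv2.resize(im[:,:,::-1],(200,300))]+[np.zeros((300,440,3),np.uint8)])]))
```

```text
now [ 0.633 -0.194  0.128] j6 -2.64 yang 130.2
(0.634, -0.192, 0.004, -49.8) shift cm [-0.19  0.09 12.41] turn [-0. -0. -0.]
[array([324.6, 192.1])]
```

View pics/both.png

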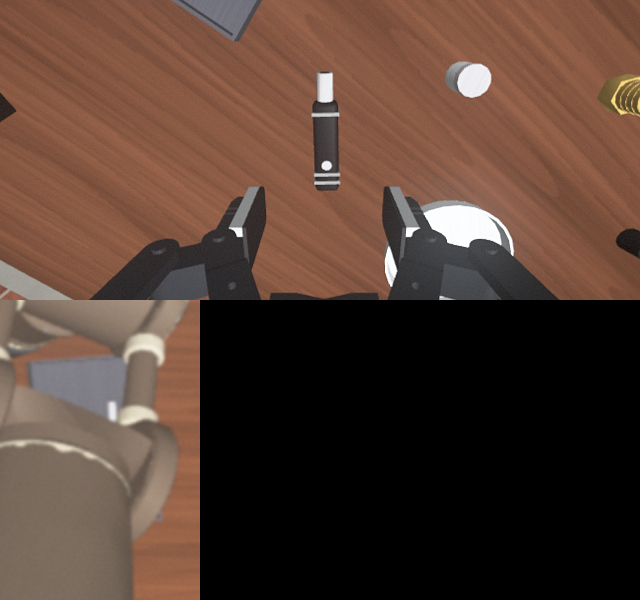

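Puller in the wrist view: u=326, rows 132–250 uncropped, so its middle is at (326,191) against a prediction of (325,192). I descend and grip.

arm_command([
  [-0.1,0.1,5,0,0,0,0.6],
  [-0.1,0.1,9,0,0,0,0.6],
  [-0.1,0.1,11.5,0,0,0,0.6],
  [-0.1,0.1,12.4,0,0,0,0.6],
  [-0.1,0.1,12.4,0,0,0,0],
  [-0.1,0.1,12.4,0,0,0,0],
  [-0.1,0.1,12.4,0,0,0,0],
  [-0.1,0.1,12.4,0,0,0,0],
])

```text
time: 8.15
tcp_pos: [0.6353, -0.1918, 0.0062]
orientation: [-1.082, 2.947, -0.004]
force: [-0.3, -0.9, -0.3]
gripper_width: 0.0211
grip_force: 42.3
```

arm_command([
  [0,0,0,0,0,0,0],
  [0,0,-5,0,0,0,0],
  [0,0,-10,0,0,0,0],
  [0,0,-12.5,0,0,0,0],
  [0,0,-12.5,0,0,0,0],
])

```text
time: 8.65
tcp_pos: [0.6383, -0.1927, 0.1361]
orientation: [-1.08, 2.94, -0.013]
force: [2.1, -0.6, -1.2]
gripper_width: 0.0204
grip_force: 42.3
```

arm_command([
  [18.3,-4.6,0,0,0,34.7,0],
  [18.3,-4.6,0,0,0,34.7,0],
  [18.3,-4.6,0,0,0,34.7,0],
  [18.3,-4.6,0,0,0,34.7,0],
  [18.3,-4.6,0,0,0,34.7,0],
  [18.3,-4.6,0,0,0,34.7,0],
  [18.3,-4.6,0,0,0,34.7,0],
  [18.3,-4.6,0,0,0,34.7,0],
])

```text
time: 9.45
tcp_pos: [0.5246, -0.3432, 0.1286]
orientation: [0.157, -3.137, -0.001]
force: [0.3, -0.2, -0.5]
gripper_width: 0.0208
grip_force: 42.3
```

Run:
```python
from plan import *
save('wrist','w4.png')
plan([(.526,-.344,.13,95.5)])
```

```text
now [ 0.525 -0.343  0.129] j6 -2.32 yang 95.7
(0.526, -0.344, 0.13, 95.5) shift cm [-0.12 -0.08 -0.12] turn [ 0.  -0.   0.2]
```

View pics/w4.png

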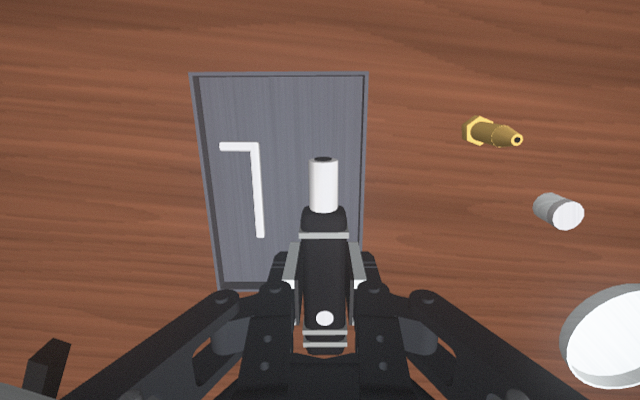

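The key lies flat in the tray at (258,190). The puller is held aligned over the tray's right half, so I lower it.

arm_command([
  [-0.1,-0.3,5,0,0,0,0],
  [-0.1,-0.3,9,0,0,0,0],
  [-0.1,-0.3,11,0,0,0,0],
  [-0.1,-0.3,11.9,0,0,0,0],
  [-0.1,-0.3,11.9,0,0,0,0],
  [-0.1,-0.3,11.9,0,0,0,0],
])

```text
time: 10.1
tcp_pos: [0.5267, -0.3475, 0.0109]
orientation: [-0.156, 3.136, -0.002]
force: [0.1, -0.9, -1.2]
gripper_width: 0.021
grip_force: 42.5
```

arm_command([
  [0,0,0.15,0,0,0,0],
  [0,0,0.15,0,0,0,0],
  [0,0,0.15,0,0,0,0.4],
  [0,0,0.15,0,0,0,0.4],
  [0,0,0.15,0,0,0,0.4],
  [0,0,-3,0,0,0,0.4],
  [0,0,-8,0,0,0,0.4],
  [0,0,-13,0,0,0,0.7],
])

```text
time: 10.9
tcp_pos: [0.5243, -0.3469, 0.1403]
orientation: [0.153, -3.136, -0.003]
force: [0.8, -0.4, -0.1]
gripper_width: 0.047
grip_force: 0.0
```

Run:
```python
from plan import *
plan([(.462,.205,.15,60),(.462,.205,.013,60),(.462,.205,.15,60),(.495,.432,.15,60)])
```

```text
now [ 0.524 -0.347  0.14 ] j6 -2.32 yang 95.6
(0.462, 0.205, 0.15, 60) shift cm [ 0.82 55.53 -0.86] turn [ 0.1 -0.2 35.6]
(0.462, 0.205, 0.013, 60) shift cm [ 0.   0.  13.7] turn [0. 0. 0.]
(0.462, 0.205, 0.15, 60) shift cm [  0.    0.  -13.7] turn [0. 0. 0.]
(0.495, 0.432, 0.15, 60) shift cm [ 8.49 21.31  0.  ] turn [0. 0. 0.]
```

arm_command([
  [0.8,55.5,-0.9,0,0,35.6,0.7],
  [0.8,55.5,-0.9,0,0,35.6,0.7],
  [0.8,55.5,-0.9,0,0,35.6,0.7],
  [0.8,55.5,-0.9,0,0,35.6,0.7],
  [0.8,55.5,-0.9,0,0,35.6,0.7],
  [0.8,55.5,-0.9,0,0,35.6,0.7],
  [0.8,55.5,-0.9,0,0,35.6,0.7],
  [0.8,55.5,-0.9,0,0,35.6,0.7],
])

```text
time: 11.7
tcp_pos: [0.4805, 0.0484, 0.147]
orientation: [0.813, 3.033, 0.001]
force: [0.3, -0.2, -0.1]
gripper_width: 0.0602
grip_force: 0.0
```

Run:
```python
from plan import *
plan([(.462,.205,.15,60)])
```

```text
now [0.481 0.048 0.147] j6 -1.04 yang 60.0
(0.462, 0.205, 0.15, 60) shift cm [ 9.44 12.63 -0.3 ] turn [ 0.   0.1 -0. ]
```

arm_command([
  [9.4,12.6,-0.3,0,0,0,0.7],
  [9.4,12.6,-0.3,0,0,0,0.7],
  [9.4,12.6,-0.3,0,0,0,0.7],
  [9.4,12.6,-0.3,0,0,0,0.7],
  [9.4,12.6,-0.3,0,0,0,0.7],
  [9.4,12.6,-0.3,0,0,0,0.7],
])

```text
time: 12.3
tcp_pos: [0.4624, 0.2018, 0.1494]
orientation: [-0.813, -3.035, 0.002]
force: [-0.5, -0.5, 0.6]
gripper_width: 0.0597
grip_force: 0.0
```

Run:
```python
from plan import *
c,T=cam('wrist'); save('wrist','w5.png')
plan([(.462,.205,.013,60)])
print([np.round(proj(c,T,P),1) for P in [(.462,.205,.044),(.462,.205,0)]])
np.save('T5.npy',T)
for d in manip.tip_of('wrist','coupling_a_mid'): print(d)
```

```text
now [0.463 0.201 0.149] j6 -0.72 yang 59.9
(0.462, 0.205, 0.013, 60) shift cm [ 0.23  0.3  13.64] turn [-0.1  0.  -0.1]
[array([326.5, 192.2]), array([326.1, 178.7])]
{'centre': [0.4451, 0.2748, 0.0229], 'score': 0.97}
{'centre': [0.4643, 0.207, 0.0188], 'score': 0.95}
{'centre': [0.5206, 0.1286, 0.0126], 'score': 0.56}
```

View pics/w5.png

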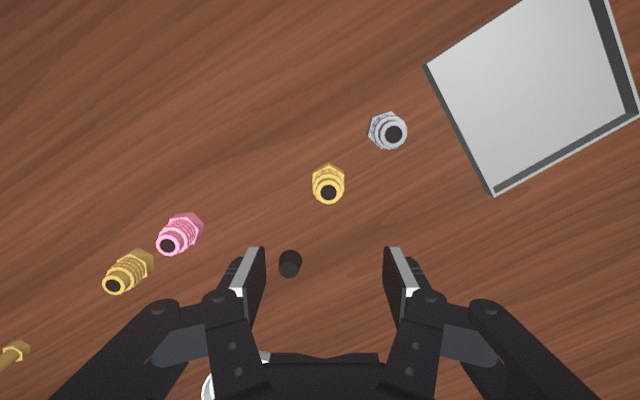

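Coupling A's top hole is at (328,192) against a prediction of (326,192). Grey at (388,131) and bung at (290,263) are clear of the fingers, so I descend and grip.

arm_command([
  [0.2,0.4,5,0,0,0,0.7],
  [0.2,0.4,9,0,0,0,0.7],
  [0.2,0.4,12,0,0,0,0.7],
  [0.2,0.4,13.6,0,0,0,0.7],
  [0.2,0.4,13.6,0,0,0,0.7],
  [0.2,0.4,13.6,0,0,0,0],
  [0.2,0.4,13.6,0,0,0,0],
  [0.2,0.4,13.6,0,0,0,0],
])

```text
time: 13.2
tcp_pos: [0.4644, 0.2073, 0.0152]
orientation: [0.813, 3.032, 0.003]
force: [0.1, -1.6, 1.6]
gripper_width: 0.0265
grip_force: 39.5
```

arm_command([
  [0,0,0,0,0,0,0],
  [0,0,0,0,0,0,0],
  [0,0,-5,0,0,0,0],
  [0,0,-10,0,0,0,0],
  [0,0,-12,0,0,0,0],
  [0,0,-12,0,0,0,0],
])

```text
time: 13.8
tcp_pos: [0.4658, 0.2086, 0.1376]
orientation: [0.811, 3.028, 0.008]
force: [-0.4, -0.0, -0.8]
gripper_width: 0.0265
grip_force: 40.0
```

Run:
```python
from plan import *
plan([(.495,.432,.135,60)])
c,T=cam('wrist')
for d in manip.trace('scene','square_tray'): pass
c,T=cam('scene'); manip.get_image('scene')
for d in manip.tip_of('scene','square_tray'): print(d)
```

```text
now [0.466 0.209 0.138] j6 -0.71 yang 60.0
(0.495, 0.432, 0.135, 60) shift cm [ 8.63 20.8   0.36] turn [0.4 0.3 0. ]
{'centre': [0.5277, -0.3789, 0.0013], 'score': 0.7}
{'centre': [0.4778, 0.3984, 0.0076], 'score': 0.68}
```

arm_command([
  [8.6,20.8,0,0,0,0,0],
  [8.6,20.8,0,0,0,0,0],
  [8.6,20.8,0,0,0,0,0],
  [8.6,20.8,0,0,0,0,0],
  [8.6,20.8,0,0,0,0,0],
  [8.6,20.8,0,0,0,0,0],
  [8.6,20.8,0,0,0,0,0],
  [8.6,20.8,0,0,0,0,0],
])

```text
time: 14.75
tcp_pos: [0.4908, 0.4284, 0.1312]
orientation: [-0.813, -3.032, 0.006]
force: [-0.8, -1.4, -1.3]
gripper_width: 0.0262
grip_force: 40.2
```

Run:
```python
from plan import *
save('wrist','w6.png')
plan([(.495,.432,.0185,60)])
```

```text
now [0.491 0.428 0.132] j6 -0.4 yang 60.0
(0.495, 0.432, 0.0185, 60) shift cm [-0.16  0.53 11.34] turn [-0.2 -0.1 -0. ]
```

View pics/w6.png

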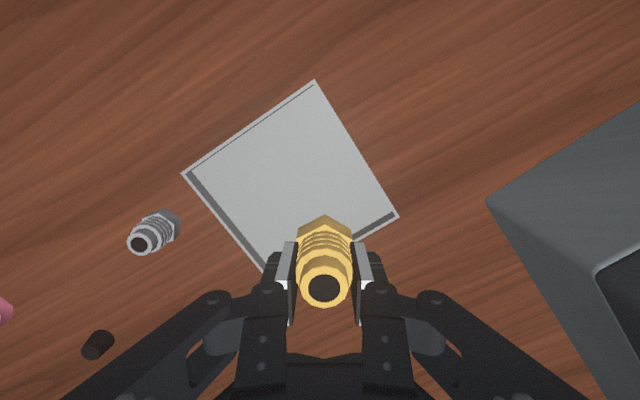

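Coupling A is held upright above the square tray, whose corners are at (181,173), (314,80) and (399,215). The tray is clear.

arm_command([
  [-0.1,0.2,4,0,0,0,0],
  [-0.1,0.2,8,0,0,0,0],
  [-0.1,0.2,10.5,0,0,0,0],
  [-0.1,0.2,11.1,0,0,0,0],
  [-0.1,0.2,11.1,0,0,0,0],
  [-0.1,0.2,11.1,0,0,0,0],
  [-0.1,0.2,11.1,0,0,0,0],
])

```text
time: 15.5
tcp_pos: [0.4959, 0.4327, 0.025]
orientation: [0.813, 3.032, 0.006]
force: [-0.7, -0.5, -1.0]
gripper_width: 0.026
grip_force: 40.3
```

arm_command([
  [0,0,0.6,0,0,0,0],
  [0,0,0.6,0,0,0,0],
  [0,0,0.6,0,0,0,0],
])

```text
time: 15.8
tcp_pos: [0.4959, 0.433, 0.0183]
orientation: [0.812, 3.032, 0.006]
force: [1.6, 1.9, 2.9]
gripper_width: 0.0265
grip_force: 40.5
```

arm_command([
  [0,0,0,0,0,0,0.55],
  [0,0,0,0,0,0,0.55],
  [0,0,0,0,0,0,0.55],
  [0,0,0,0,0,0,0.55],
  [0,0,-4,0,0,0,0.55],
  [0,0,-8,0,0,0,0.55],
  [0,0,-12,0,0,0,0.55],
  [0,0,-12,0,0,0,0.55],
])

```text
time: 16.6
tcp_pos: [0.4982, 0.4348, 0.1442]
orientation: [0.811, 3.027, 0.017]
force: [1.3, 0.3, 1.7]
gripper_width: 0.047
grip_force: 0.0
```

Run:
```python
from plan import *
plan([(.441,-.017,.135,20)])
```

```text
now [0.498 0.435 0.144] j6 -0.4 yang 60.0
(0.441, -0.017, 0.135, 20) shift cm [-17.62 -42.01   0.49] turn [ 0.8  0.  40. ]
```

arm_command([
  [-17.6,-42,0,0,0,40,0.65],
  [-17.6,-42,0,0,0,40,0.65],
  [-17.6,-42,0,0,0,40,0.65],
  [-17.6,-42,0,0,0,40,0.65],
  [-17.6,-42,0,0,0,40,0.65],
  [-17.6,-42,0,0,0,40,0.65],
  [-17.6,-42,0,0,0,40,0.65],
  [-17.6,-42,0,0,0,40,0.65],
])

```text
time: 17.4
tcp_pos: [0.4425, 0.0331, 0.1361]
orientation: [-1.801, -2.574, 0.001]
force: [1.1, -1.0, 0.3]
gripper_width: 0.0554
grip_force: 0.0
```

Run:
```python
from plan import *
plan([(.441,-.017,.135,20)])
```

```text
now [0.442 0.033 0.136] j6 -0.37 yang 20.0
(0.441, -0.017, 0.135, 20) shift cm [-4.65 -1.86  0.11] turn [-0. -0.  0.]
```

arm_command([
  [-4.6,-1.9,0,0,0,0,0.65],
  [-4.6,-1.9,0,0,0,0,0.65],
  [-4.6,-1.9,0,0,0,0,0.65],
  [-4.6,-1.9,0,0,0,0,0.65],
])

```text
time: 17.8
tcp_pos: [0.4412, -0.0142, 0.1362]
orientation: [-1.801, -2.573, -0.0]
force: [-0.2, 0.5, 0.3]
gripper_width: 0.0553
grip_force: 0.0
```

Run:
```python
from plan import *
c,T=cam('wrist'); save('wrist','w7.png')
plan([(.441,-.017,.013,20)])
print([np.round(proj(c,T,P),1) for P in [(.441,-.017,.044)]])
```

```text
now [ 0.441 -0.014  0.136] j6 -0.48 yang 20.1
(0.441, -0.017, 0.013, 20) shift cm [-0.31 -0.13 12.32] turn [-0.  -0.   0.1]
[array([321.9, 202.9])]
```

View pics/w7.png

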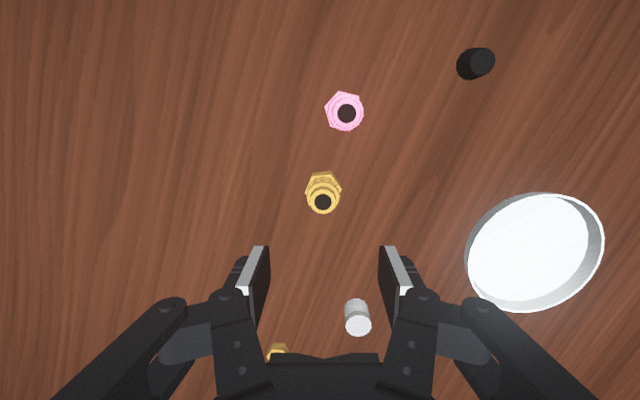

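Brass coupling B's hole is at (323,202) against a prediction of (322,203). Pink at (345,112) and the tin at (357,317) lie clear of the fingers, so I descend and grip.

arm_command([
  [-0.2,0,4,0,0,0,0.65],
  [-0.2,0,8,0,0,0,0.65],
  [-0.2,0,11,0,0,0,0.65],
  [-0.2,0,12.3,0,0,0,0.65],
  [-0.2,0,12.3,0,0,0,0.65],
  [-0.2,0,12.3,0,0,0,0],
  [-0.2,0,12.3,0,0,0,0],
  [-0.2,0,12.3,0,0,0,0],
])

```text
time: 18.65
tcp_pos: [0.4435, -0.0166, 0.0147]
orientation: [1.799, 2.572, 0.002]
force: [0.2, 0.1, 1.6]
gripper_width: 0.0266
grip_force: 39.4
```

arm_command([
  [0,0,0,0,0,0,0],
  [0,0,0,0,0,0,0],
  [0,0,-5,0,0,0,0],
  [0,0,-10,0,0,0,0],
  [0,0,-12.5,0,0,0,0],
  [0,0,-12.5,0,0,0,0],
])

```text
time: 19.25
tcp_pos: [0.4457, -0.0176, 0.1426]
orientation: [1.797, 2.566, 0.006]
force: [0.3, -0.3, -2.0]
gripper_width: 0.0263
grip_force: 40.0
```

Run:
```python
from plan import *
plan([(.455,.366,.14,20)])
```

```text
now [ 0.446 -0.018  0.143] j6 -0.49 yang 20.0
(0.455, 0.366, 0.14, 20) shift cm [35.73 14.    0.21] turn [0.5 0.3 0. ]
```

arm_command([
  [35.7,14,0,0,0,0,0],
  [35.7,14,0,0,0,0,0],
  [35.7,14,0,0,0,0,0],
  [35.7,14,0,0,0,0,0],
  [35.7,14,0,0,0,0,0],
  [35.7,14,0,0,0,0,0],
  [35.7,14,0,0,0,0,0],
  [35.7,14,0,0,0,0,0],
])

```text
time: 20.05
tcp_pos: [0.4501, 0.3688, 0.1363]
orientation: [-1.799, -2.574, 0.003]
force: [0.8, 0.3, -1.1]
gripper_width: 0.0265
grip_force: 40.0
```

Run:
```python
from plan import *
plan([(.455,.366,.14,20)])
```

```text
now [0.45  0.369 0.136] j6 0.26 yang 20.1
(0.455, 0.366, 0.14, 20) shift cm [-0.43  0.37 -0.37] turn [-0.1  0.   0.1]
```

arm_command([
  [-0.2,0.2,0,0,0,0,0],
  [-0.2,0.2,4,0,0,0,0],
  [-0.2,0.2,8,0,0,0,0],
  [-0.2,0.2,10.5,0,0,0,0],
  [-0.2,0.2,11.4,0,0,0,0],
  [-0.2,0.2,11.4,0,0,0,0],
  [-0.2,0.2,11.4,0,0,0,0],
])

```text
time: 20.75
tcp_pos: [0.4548, 0.3652, 0.0251]
orientation: [1.802, 2.573, 0.001]
force: [1.0, -0.5, -1.1]
gripper_width: 0.0264
grip_force: 40.1
```

arm_command([
  [0,0,0.7,0,0,0,0],
  [0,0,0.7,0,0,0,0],
  [0,0,0.7,0,0,0,0],
])

```text
time: 21.05
tcp_pos: [0.4545, 0.3656, 0.0183]
orientation: [1.801, 2.573, 0.002]
force: [-0.0, 0.5, -1.3]
gripper_width: 0.0266
grip_force: 40.1
```

arm_command([
  [0,0,0,0,0,0,0.55],
  [0,0,0,0,0,0,0.55],
  [0,0,0,0,0,0,0.55],
  [0,0,0,0,0,0,0.55],
  [0,0,-4,0,0,0,0.55],
  [0,0,-8,0,0,0,0.55],
  [0,0,-12,0,0,0,0.55],
  [0,0,-12,0,0,0,0.55],
])

```text
time: 21.85
tcp_pos: [0.4586, 0.3685, 0.1446]
orientation: [1.799, 2.57, 0.02]
force: [1.2, 0.5, 0.0]
gripper_width: 0.0469
grip_force: 0.0
```

Run:
```python
from plan import *
save('wrist','w8.png')
plan([(.46,-.221,.15,20)])
```

```text
now [0.457 0.367 0.142] j6 0.25 yang 20.0
(0.46, -0.221, 0.15, 20) shift cm [-55.38 -19.82  -1.12] turn [ 0.5 -0.1  0. ]
```

View pics/w8.png

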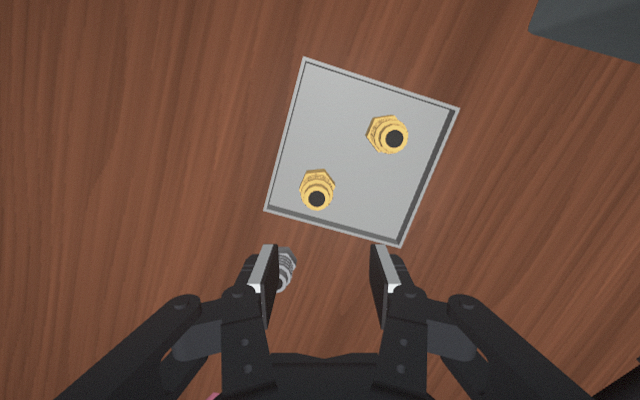

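Both couplings stand upright in the square tray, at (388,134) and (317,190). Next is the nozzle.

arm_command([
  [-55.4,-19.8,-1.1,0.5,0,0,0.55],
  [-55.4,-19.8,-1.1,0.5,0,0,0.55],
  [-55.4,-19.8,-1.1,0.5,0,0,0.55],
  [-55.4,-19.8,-1.1,0.5,0,0,0.55],
  [-55.4,-19.8,-1.1,0.5,0,0,0.55],
  [-55.4,-19.8,-1.1,0.5,0,0,0.55],
  [-55.4,-19.8,-1.1,0.5,0,0,0.55],
  [-55.4,-19.8,-1.1,0.5,0,0,0.55],
])

```text
time: 22.7
tcp_pos: [0.4548, -0.0363, 0.1437]
orientation: [-1.797, -2.568, 0.013]
force: [0.5, 0.3, 0.1]
gripper_width: 0.0472
grip_force: 0.0
```

Run:
```python
from plan import *
plan([(.46,-.221,.15,20)])
```

```text
now [ 0.455 -0.036  0.144] j6 -0.52 yang 20.0
(0.46, -0.221, 0.15, 20) shift cm [-17.53  -5.85  -0.59] turn [-0.6 -0.1  0. ]
```

arm_command([
  [-17.5,-5.9,-0.6,-0.5,0,0,0.55],
  [-17.5,-5.9,-0.6,-0.5,0,0,0.55],
  [-17.5,-5.9,-0.6,-0.5,0,0,0.55],
  [-17.5,-5.9,-0.6,-0.5,0,0,0.55],
  [-17.5,-5.9,-0.6,-0.5,0,0,0.55],
  [-17.5,-5.9,-0.6,-0.5,0,0,0.55],
  [-17.5,-5.9,-0.6,-0.5,0,0,0.55],
])

```text
time: 23.4
tcp_pos: [0.4599, -0.2177, 0.1502]
orientation: [-1.799, -2.571, -0.0]
force: [-0.2, 0.4, -0.0]
gripper_width: 0.0471
grip_force: 0.0
```

Run:
```python
from plan import *
c,T=cam('wrist'); save('wrist','w9.png')
plan([(.46,-.221,.012,20)])
print([np.round(proj(c,T,P),1) for P in [(.46,-.221,.062),(.46,-.221,0)]])
for d in manip.tip_of('wrist','nozzle_mid'): print(d)
```

```text
now [ 0.46  -0.218  0.15 ] j6 -0.88 yang 20.1
(0.46, -0.221, 0.012, 20) shift cm [-0.36 -0.11 13.85] turn [-0.1 -0.1  0.1]
[array([322.2, 205.4]), array([322.6, 184. ])]
{'centre': [0.4599, -0.2206, 0.0289], 'score': 0.87}
{'centre': [0.5238, -0.3466, 0.0125], 'score': 0.28}
```

View pics/w9.png

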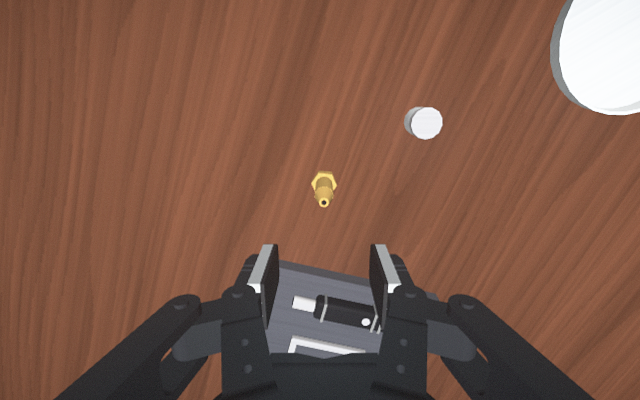

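The nozzle's tip is at (324,202), matching the prediction, and the puller lies flat in the oblong tray behind it. I descend and grip the stem.

arm_command([
  [-0.2,0,4,0,0,0,0.55],
  [-0.2,0,8,0,0,0,0.55],
  [-0.2,0,12,0,0,0,0.55],
  [-0.2,0,13.7,0,0,0,0.55],
  [-0.2,0,13.7,0,0,0,0.55],
  [-0.2,0,13.7,0,0,0,0],
  [-0.2,0,13.7,0,0,0,0],
  [-0.2,0,13.7,0,0,0,0],
])

```text
time: 24.3
tcp_pos: [0.4633, -0.2217, 0.0163]
orientation: [1.799, 2.571, 0.001]
force: [-0.2, 0.7, -0.3]
gripper_width: 0.0148
grip_force: 38.9
```

arm_command([
  [0,0,0,0,0,0,0],
  [0,0,0,0,0,0,0],
  [0,0,-5,0,0,0,0],
  [0,0,-10,0,0,0,0],
  [0,0,-12,0,0,0,0],
  [0,0,-12,0,0,0,0],
])

```text
time: 24.9
tcp_pos: [0.4647, -0.223, 0.1389]
orientation: [1.797, 2.566, 0.001]
force: [0.5, -0.7, -0.8]
gripper_width: 0.0149
grip_force: 39.2
```

Run:
```python
from plan import *
plan([(.656,-.008,.14,20)])
```

```text
now [ 0.465 -0.223  0.139] j6 -0.88 yang 20.0
(0.656, -0.008, 0.14, 20) shift cm [13.65 25.33 -0.06] turn [0.3 0.4 0. ]
```

arm_command([
  [13.7,25.3,0,0,0,0,0],
  [13.7,25.3,0,0,0,0,0],
  [13.7,25.3,0,0,0,0,0],
  [13.7,25.3,0,0,0,0,0],
  [13.7,25.3,0,0,0,0,0],
  [13.7,25.3,0,0,0,0,0],
  [13.7,25.3,0,0,0,0,0],
  [13.7,25.3,0,0,0,0,0],
])

```text
time: 25.7
tcp_pos: [0.6511, -0.005, 0.1322]
orientation: [-1.797, -2.573, 0.004]
force: [-0.9, -0.8, -1.7]
gripper_width: 0.0144
grip_force: 39.4
```

arm_command([
  [0,0,4,0,0,0,0],
  [0,0,8,0,0,0,0],
  [0,0,10.5,0,0,0,0],
  [0,0,11,0,0,0,0],
  [0,0,11,0,0,0,0],
  [0,0,11,0,0,0,0],
])

```text
time: 26.3
tcp_pos: [0.6536, -0.0066, 0.026]
orientation: [1.802, 2.571, 0.002]
force: [-0.9, -0.9, -0.4]
gripper_width: 0.0147
grip_force: 39.5
```

arm_command([
  [0,0,0.6,0,0,0,0],
  [0,0,0.6,0,0,0,0],
  [0,0,0.6,0,0,0,0],
  [0,0,0.6,0,0,0,0],
])

```text
time: 26.7
tcp_pos: [0.653, -0.0058, 0.0194]
orientation: [1.801, 2.573, 0.001]
force: [-0.9, -0.5, 1.7]
gripper_width: 0.0144
grip_force: 39.5
```

Now I release, lift and back away, so the final check has a clear view.

arm_command([
  [0,0,0,0,0,0,0.45],
  [0,0,0,0,0,0,0.45],
  [0,0,0,0,0,0,0.45],
  [0,0,0,0,0,0,0.45],
  [0,0,-4,0,0,0,0.45],
  [0,0,-8,0,0,0,0.45],
  [0,0,-13,0,0,0,0.45],
  [0,0,-18,0,0,0,0.45],
])

```text
time: 27.5
tcp_pos: [0.6519, -0.0057, 0.1996]
orientation: [-1.801, -2.573, 0.001]
force: [0.5, 0.1, 0.1]
gripper_width: 0.0384
grip_force: 0.0
```

arm_command([
  [11,-27,-6,0,0,0,0.45],
  [11,-27,-6,0,0,0,0.45],
  [11,-27,-6,0,0,0,0.45],
  [11,-27,-6,0,0,0,0.45],
  [11,-27,-6,0,0,0,0.45],
  [11,-27,-6,0,0,0,0.45],
  [11,-27,-6,0,0,0,0.45],
  [11,-27,-6,0,0,0,0.45],
])

```text
time: 28.3
tcp_pos: [0.3612, 0.0052, 0.2594]
orientation: [1.8, 2.571, 0.003]
force: [0.5, 0.2, 0.8]
gripper_width: 0.0386
grip_force: 0.0
```

Run:
```python
from h import *
a=save('scene','s9.png'); cv2.imwrite('pics/fin.png',cv2.resize(a[100:380,110:440,::-1],None,fx=2,fy=2))
print(manip.get_obs()['force'])
```

```text
[-0.45572348  0.13425793  0.04693708]
```

View pics/fin.png

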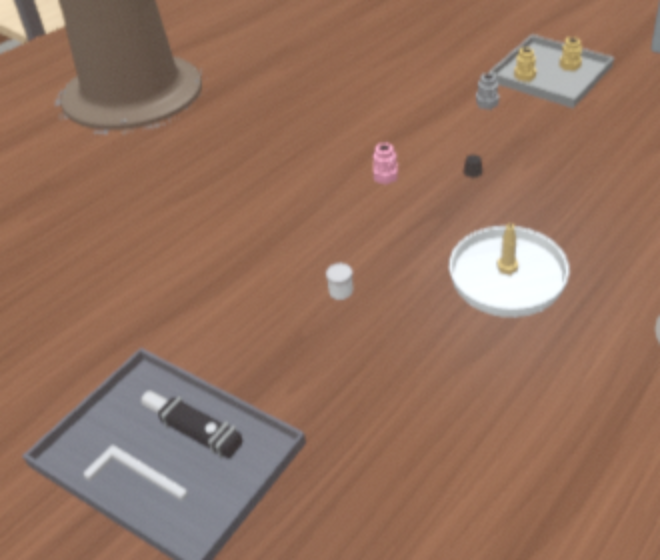

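Everything is in place. The key at (130,470) and puller at (190,420) lie flat in the oblong tray, and the couplings at (526,63) and (571,53) and the nozzle at (508,250) stand upright. The bung, tin and look-alikes have not been touched.

```bash
python3 -c "
from cell import manip
print(manip.sign_off())"
```

```text
the job is handed in; nothing more can be done
None
```

I handed the job in at about 28 s: the key and puller lie flat in the oblong tray, both brass couplings stand in the square tray, the nozzle stands in the round dish, and nothing else was touched.

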